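# Put the dial thermometer into the bottle in the warmer

### The job

The glass bottle standing in the bottle warmer is to be warmed with the thermometer in it: lift off its loose cap and lay it inside the tin's upturned lid on the table, then take the dial thermometer from its wooden stand and lower its stem into the bottle's neck, without letting it drop, until its collar rests fully on the rim. Only then switch the warmer on by pushing its lever all the way over, away from the robot. Leave the bottle standing in the warmer, and the other things on the table where they are.

Things in the scene. Friction and masses are not known exactly. Their poses are not given: they have to be found in the camera images.
- warmer: Bottle warmer, white plastic, fixed to the table: a block 110 x 110 mm, 60 mm high, with a round well (65 mm wide, floor 10 mm above the table) in which the bottle stands; on its -y side a low pod, 90 x 90 mm, 30 mm high, carries the start lever. Origin: under the centre of the well, at table height; x points away from the robot at yaw 0, z up.
- bottle: Clear glass bottle standing loose in the warmer's well: 125 mm tall, 60 mm wide body to 83 mm, cone up to 100 mm, then a straight neck 22 mm outside and 14 mm inside. Origin: centre of its underside, z up.
- bottle_rim (a point): Centre of the mouth of that bottle, at the height of the rim (about 135 mm above the table).
- cap: White plastic cap, already unscrewed, sitting loosely on that bottle's neck: 36 mm wide, 22 mm high, hollow from below (27 mm wide, 18 mm deep). Origin: centre of its underside (open side), z through its closed top.
- cap_mid (a point): Middle of the cap, 11 mm above its underside on its axis.
- stand: Beech block standing upright, 60 x 60 mm, 100 mm high, fixed, with a 13 mm wide, 96 mm deep hole in the middle of its top. Origin: centre of its underside.
- thermometer: Dial thermometer hanging upright in the stand: a steel stem 9 mm thick and 90 mm long with a tapered tip, above it a round collar 24 mm wide, 20 mm high, above that a square white plastic head 40 x 40 mm, 18 mm high, with the dial on top. Origin: centre of the collar's underside, where the stem begins; z up (stem tip at z = -90 mm, head from +20 to +38 mm, sides parallel to x and y).
- lid: Upturned lid of the aluminium tin, lying on the table like a saucer: 124 mm wide, 14 mm high, 3 mm floor and wall. Origin: centre of its underside.
- switch (a joint): Start lever of the warmer: 0 = off, leaning towards -x of the warmer; 1.0 rad = on, fully over towards +x of the warmer; it stays where it is left.
- switch_tip (a point): Upper end of the start lever.
- comb: Bystander: pink plastic comb, 150 mm long, lying flat. Origin under its middle.
- toy: Bystander: beech stacking ring toy, 90 mm wide, 163 mm tall. Origin under its centre.
- tin: Bystander: open aluminium tin, 116 mm wide, 100 mm tall. Origin under its centre.
- jar: Bystander: white cream jar, 64 mm wide, 55 mm tall. Origin under its centre.
- spare: Bystander: a second glass bottle like the first, 129 mm tall with its cap closed, standing on the table itself. Origin under its centre.
- rattle: Bystander: wooden rattle like a small dumb-bell, 124 mm long, 36 mm thick, lying. Origin under its middle.
Not all that is in view belongs to the job. What is shaped like the bottle but orange is not meant.

How it is judged:
By the outcome, as a careful person would: the job done as asked, in the order asked, and still so for the second after the job is handed in, with the robot touching nothing.
It also fails if it takes over 58 s, if anything falls off the work surface, if the arm or the gripper's body presses on something with over 40 N, if the wrist force passes 120 N, or if a joint passes its speed limit or range.

### The arm

A 6-joint arm with a two-finger parallel gripper is mounted at the origin on the work surface. World frame = base frame: x ahead of the robot, y to its left, z up, the work surface at z = 0. Lengths are in m, angles in rad, forces in N, time in s.
With the tool pointing down it reaches from about 0.425 to 0.95 m from the base axis. Payload 3.5 kg.
Tool frame: the origin (TCP) lies midway between the tips of the shut fingers; the grasp point (between the pads) lies 19 mm behind it (ctrl.pinch_z is the distance from the TCP to the grasp point, in m); z points along the fingers, y is the line along which they close (so a half turn about z gives the same grasp; the last joint's range is limited). The gripper opens to 85 mm and grips with 20 to 120 N. Pads are 22 mm wide; open, the fingers measure 114 mm over their backs; the gripper's body (76 mm by 85 mm) begins 54 mm behind the grasp point. The pads swing forward as they close: fully open they stand 13 mm farther back than shut.
Start: joints at [-1.289, 0.286, 1.577, -0, 1.279, -0.15], TCP at [0.283, -0.613, 0.231] pointing down, gripper open.
Joint ranges: [-2.77, 2.77], [-0.9, 2.22], [0.21, 2.48], [-1.53, 4.67], [0.24, 2.81], [-2.84, 2.84]. Speed limits (rad/s): [2.79, 2.79, 3.14, 3.14, 3.14, 3.14].

### API

Orientations are given as a unit quaternion [x, y, z, w].
In Python, from plant import get_state, viewer, sign_off, ctrl gives the robot as it stands. The module is installed in compiled form; this text tells all that it offers.
- The arm moves only by the shell command python3 -m handwheel 'ROWS' [FORCE]. ROWS is JSON, a list that holds one entry, the list of rows, each a list of 5 numbers: the finger opening in m, from 0 to 0.0854, then the shift along the tool's x, y, z in m, then the turn about the tool's z in degrees. In form: [[[claw, x, y, z, spin], ...]]. A call has 1 to 12 rows; each row shifts and turns the commanded pose from where the row before left it, along the tool's axes as they then stand; what a row does not reach is not made up. A row lasts 1/12 s, in which the tool goes at most 41.7 mm and 7.16 degrees, less where a joint would pass 70% of its speed; a pose out of reach is approached as far as the arm can. A call is refused whole if a number of a shift passes 0.0417 or a number of a turn 7.16, either way. A call with a gripper value outside its range is refused whole. The fingers move at their own pace and stop on an object; FORCE is the grip in N (left out, the last holds). Time passes only in rows, so rows that do not move let the fingers close. It gives the time, the measured TCP pose, the force, the opening and the grip force at its end, in the units of the state.
- get_state(): the state, without advancing time (a new reading comes with each control period).
- viewer.read_camera(name): name is "scene" or "top"; returns the picture (420x560x3 uint8, blue, green, red); there is no depth.
- viewer.camera_params(name): a dict with "fov_y" (degrees; the focal length in pixels is half the picture's height over the tangent of half this angle, whatever the lens; pixels are square), "cx", "cy" (the principal point, pixels), "k1" (the pictures are not rectified: a ray, as slopes to the right and down, at radius r is drawn at 1 + k1 r^2 times it, then the intrinsics apply), "xyz" and "attitude" of the camera in the world. Camera axes: x right, y up, looking along -z (the intrinsics and any distortion apply to the point x, -y, -z); pixel columns grow to the right and rows downward; lengths in m; the calibration is good to about 2 mm. A picture is of the moment at which its call begins. camera_params takes no time and is no camera call.
- sign_off(): hands the job in; it is judged then, once.
Trained networks look in the newest picture that a camera, given by its name, has taken for a name from the list of things; names that differ only in an ending like _2 or _b are one class to them, and where a whole thing is asked for, a point or a joint stands for the part that bears it (a point fixed in the world has none). Each returns a list of dicts, best first, with "confidence" (0 to 1); they miss things now and then, are a little off and sometimes report something else, mostly with a low value. They report only what shows in the picture. A call takes as long as a camera call. They do not tell look-alikes from the thing itself.
- viewer.look_for(camera, name): "extent" ([left, top, width, height] as shares, 0 to 1, of the picture: columns of its width, rows of its height, round what is visible of it).
- viewer.outline_of(camera, name): "mask" (420x560 bool, what is visible of it) and "extent" ([left, top, width, height] as shares, 0 to 1, of the picture: columns of its width, rows of its height, round what is visible of it).
- viewer.pinpoint(camera, name): "xy" ([column, row] as shares, 0 to 1, of the picture: columns of its width, rows of its height: a listed point, or the origin of a listed thing).
The state is a dict: "time": time; "qpos": joint angles; "dq": joint speeds; "joint_efforts": joint torques, N m; "eef_pos": TCP position; "tcp_rot": TCP orientation; "contact_force": force on the tool from outside, world axes, zero at the start; "wrist_torque": the same for the moment, N m; "opening": opening from 0.0 (shut) to 1.0 (fully open); "finger_force": force on a finger pad.
Only numpy, scipy, OpenCV 4.12 (cv2) and the standard library are available. Lean on these libraries where they do the work, as an engineer would, in place of code of your own. Each camera call takes 0.05 s, during which the arm holds its last target. There are 200 camera calls.

## Working session

There is one attempt and no reset: what is moved stays moved. The work goes in short steps, Python scripts to look and compute and a shell command to move; the robot and the scene stay as the last step left them, time stands still between calls to the robot, and variables do not carry over. Pictures are saved under pics/ and viewed, at most 10 in all, crops included, and the job is handed in when it is done.

```bash
mkdir -p pics; cat > h.py <<'E'
import numpy as np, cv2
from scipy.spatial.transform import Rotation as R
from plant import get_state, viewer, sign_off, ctrl
def cam(n):
    p=viewer.camera_params(n); f=210/np.tan(np.radians(p["fov_y"])/2)
    K=np.array([[f,0,p["cx"]],[0,f,p["cy"]],[0,0,1.]]); return p,K,np.array([p["k1"],0,0,0.])
def rot(a):
    a=np.array(a,float); return a if a.shape==(3,3) else R.from_quat(a).as_matrix()
def ray(n,px):
    p,K,D=cam(n); u=cv2.undistortPoints(np.array([[px]],float),K,D)[0,0]
    return np.array(p["xyz"]),rot(p["attitude"])@np.array([u[0],-u[1],-1])
def at(n,px,z):
    o,d=ray(n,px); return o+d*(z-o[2])/d[2]
def proj(n,P):
    p,K,D=cam(n); q=rot(p["attitude"]).T@(np.array(P,float)-p["xyz"])
    return cv2.projectPoints(np.array([[q[0],-q[1],-q[2]]]),np.zeros(3),np.zeros(3),K,D)[0][0,0]
def tri(px):  # dict cam->pixel
    A=np.zeros((3,3));b=np.zeros(3);
    rs=[ray(n,x) for n,x in px.items()]
    for o,d in rs:
        d=d/np.linalg.norm(d);M=np.eye(3)-np.outer(d,d);A+=M;b+=M@o
    X=np.linalg.solve(A,b); return X
def pin(n,name):
    return [(np.array(r["xy"])*[560,420],r["confidence"]) for r in viewer.pinpoint(n,name)]
E
python3 - <<'E'
from h import *
np.set_printoptions(precision=4,suppress=True)
for n in("scene","top"):
    im=viewer.read_camera(n); cv2.imwrite(f"pics/{n}0.png",cv2.resize(im,(784,588))); print(n,viewer.camera_params(n))
    for t in["bottle_rim","cap_mid","thermometer","stand","lid","switch_tip","warmer","spare","tin","jar","toy","comb","rattle"]:
        print(t,[(p.round(1),round(c,2)) for p,c in pin(n,t)[:3]])
s=get_state();print(s,ctrl.pinch_z)
E
```

```text
scene {'fov_y': 43.32124888411656, 'cx': 278.53815261258643, 'cy': 214.81304877086137, 'k1': 0.005245168358160256, 'xyz': array([1.1057, 0.4595, 1.0801]), 'attitude': array([0.1202, 0.2771, 0.8673, 0.3956])}
bottle_rim [(array([234.4, 204.3]), 0.82), (array([352.9, 264.2]), 0.8), (array([303.6, 201.4]), 0.62)]
cap_mid [(array([301.2, 199.9]), 0.75)]
thermometer [(array([413.2, 245.2]), 0.71), (array([153.6, 196.4]), 0.58)]
stand [(array([402.9, 270.1]), 0.79)]
lid [(array([245.4, 155.7]), 0.6), (array([350.1, 363.4]), 0.31)]
switch_tip [(array([277.8, 179.1]), 0.44), (array([412.8, 244.4]), 0.37)]
warmer [(array([298.2, 230.3]), 0.74)]
spare [(array([346.1, 364.3]), 0.61)]
tin [(array([187.3, 259.8]), 0.65), (array([262.2, 336.9]), 0.59), (array([300.6, 206.2]), 0.2)]
jar [(array([154.2, 197.8]), 0.73), (array([188.3, 260.8]), 0.33)]
toy [(array([187.7, 258.8]), 0.6), (array([302.7, 204.1]), 0.59)]
comb [(array([325.1, 187.3]), 0.9), (array([302.5, 205.4]), 0.6)]
rattle [(array([362. , 207.4]), 0.91)]
top {'fov_y': 52.587683880464354, 'cx': 281.75972779908227, 'cy': 210.4951675951503
[... 622 characters left out ...]
33., 139.]), 0.86), (array([272.4, 223.7]), 0.34)]
jar [(array([403.1, 168.7]), 0.65)]
toy [(array([327.2, 145.4]), 0.62)]
comb [(array([292.1, 292.3]), 0.81)]
rattle [(array([247.4, 293.3]), 0.7)]
{'time': 1.4, 'qpos': array([-1.289 ,  0.2863,  1.5767,  0.    ,  1.2786, -0.15  ]), 'dq': array([ 0.0012,  0.0008,  0.0014, -0.0024, -0.0001, -0.0004]), 'joint_efforts': array([  0.0002, -40.5956, -29.2928,  -0.0001,   0.0006,   0.    ]), 'eef_pos': array([ 0.2825, -0.613 ,  0.2313]), 'tcp_rot': array([0.9768, 0.2142, 0.    , 0.    ]), 'contact_force': array([ 0.2197,  0.4107, -0.2493]), 'wrist_torque': array([-0.0029, -0.009 , -0.0215]), 'finger_force': 0.0, 'opening': 0.9989719775129192} 0.0187
```

View pics/scene0.png

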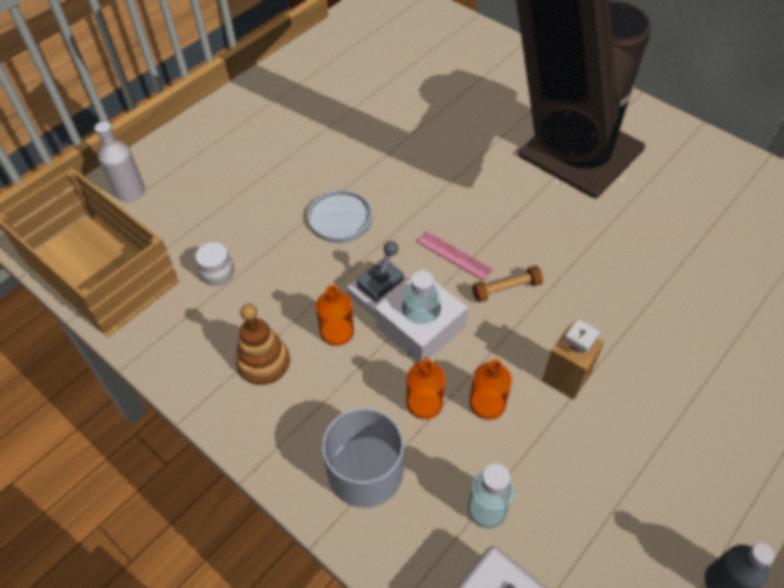

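View pics/top0.png

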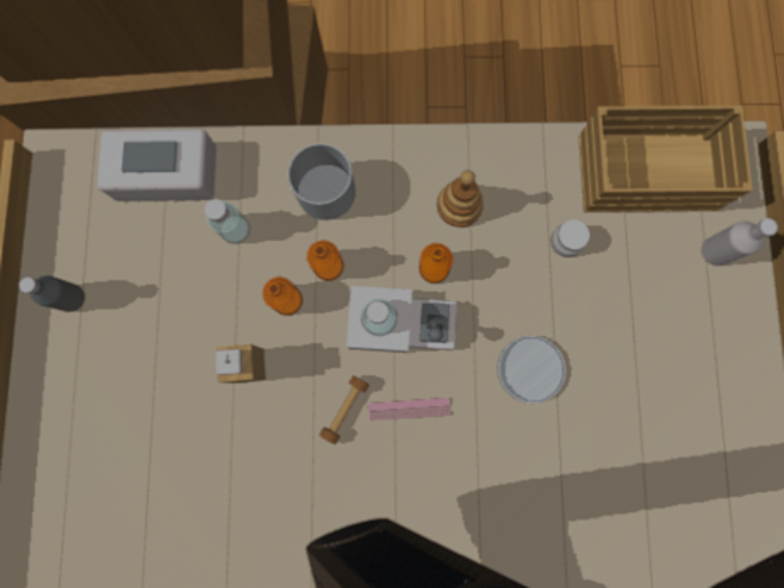

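The pictures show the cap at about (302,200) in scene and (269,223) in top. The thermometer head is at (416,239) and (164,259), the lid at (242,154) and (380,264), and the lever knob at (279,177) in scene. I'll triangulate these and check the result with masks.

```bash
python3 - <<'E'
from h import *
np.set_printoptions(precision=4,suppress=True)
P={}
for n in("scene","top"):
    viewer.read_camera(n)
    for t in["cap","thermometer","lid","switch","warmer","stand"]:
        for r in viewer.outline_of(n,t)[:2]:
            m=r["mask"];ys,xs=np.nonzero(m); print(n,t,round(r["confidence"],2),"cen",xs.mean().round(1),ys.mean().round(1),"box",xs.min(),xs.max(),ys.min(),ys.max(),m.sum())
        print(n,t,[(p.round(1),round(c,2)) for p,c in pin(n,{"cap":"cap_mid","switch":"switch_tip"}.get(t,t))[:2]])
for nm,a,b in[("cap",(301.5,200),(268.5,224)),("thhead",(416,239),(164,259)),("lid",(245,156),(379,263.5)),("tip",(278.5,177.5),(309,237))]:
    print(nm,tri({"scene":a,"top":b}))
print("cap z.128",at("scene",(301.2,199.9),.128),at("top",(268.2,225),.128))
print("lid",at("scene",(245.4,155.7),0),at("top",(378,263.4),0))
ims=[]
for n,x,y in(("scene",300,200),("scene",412,250),("top",285,230),("top",172,260)):
    im=viewer.read_camera(n); ims.append(cv2.resize(im[y-35:y+35,x-48:x+48],(400,292),interpolation=cv2.INTER_CUBIC))
cv2.imwrite("pics/crops.png",np.vstack([np.hstack(ims[:2]),np.hstack(ims[2:])]))
E
```

```text
scene cap 0.78 cen 301.5 202.0 box 294 309 193 211 251
scene cap [(array([299.6, 201.4]), 0.62)]
scene thermometer 0.81 cen 414.5 239.8 box 403 427 228 250 383
scene thermometer [(array([415.3, 245.9]), 0.65)]
scene lid 0.8 cen 242.3 153.8 box 220 265 136 172 1381
scene lid 0.23 cen 406.8 261.8 box 387 430 233 285 1157
scene lid [(array([241.3, 154.3]), 0.79)]
scene switch 0.21 cen 301.6 201.4 box 294 310 192 210 257
scene switch [(array([278.1, 177.9]), 0.47)]
scene warmer 0.85 cen 289.5 220.3 box 248 333 173 256 2824
scene warmer [(array([297.4, 231.9]), 0.94), (array([189. , 259.4]), 0.6)]
scene stand 0.94 cen 407.1 261.3 box 388 431 240 283 1113
scene stand [(array([402.6, 270.7]), 0.77)]
top cap 0.58 cen 268.9 222.8 box 262 276 215 230 184
top cap [(array([294.5, 290.3]), 0.53), (array([270.7, 226. ]), 0.48)]
top thermometer [(array([165.5, 256.6]), 0.82)]
top lid 0.93 cen 379.2 263.6 box 355 403 240 288 1864
top lid 0.43 cen 268.8 222.9 box 261 276 215 231 208
top lid [(array([378.3, 264.1]), 0.68), (array([293.2, 291.2]), 0.44)]
top switch 0.59 cen 310.8 237.4 box 306 316 230 243 107
top switch [(array([311.4, 236.7]), 0.48)]
top warmer 0.65 cen 287.0 229.6 box 247 326 204 251 2688
top warmer [(array([273.4, 230.5]), 0.85)]
top stand 0.7 cen 175.9 261.5 box 154 189 246 273 560
top stand 0.54 cen 162.2 157.8 box 148 177 143 173 625
top stand [(array([175.1, 260.4]), 0.88)]
cap [0.5459 0.0269 0.1339]
thhead [0.4653 0.2725 0.1283]
lid [ 0.4551 -0.2502  0.0008]
tip [ 0.5168 -0.0677  0.1105]
cap z.128 [0.5436 0.0221 0.128 ] [0.5434 0.0293 0.128 ]
lid [ 0.4516 -0.2472  0.    ] [ 0.4575 -0.2509  0.    ]
```

View pics/crops.png

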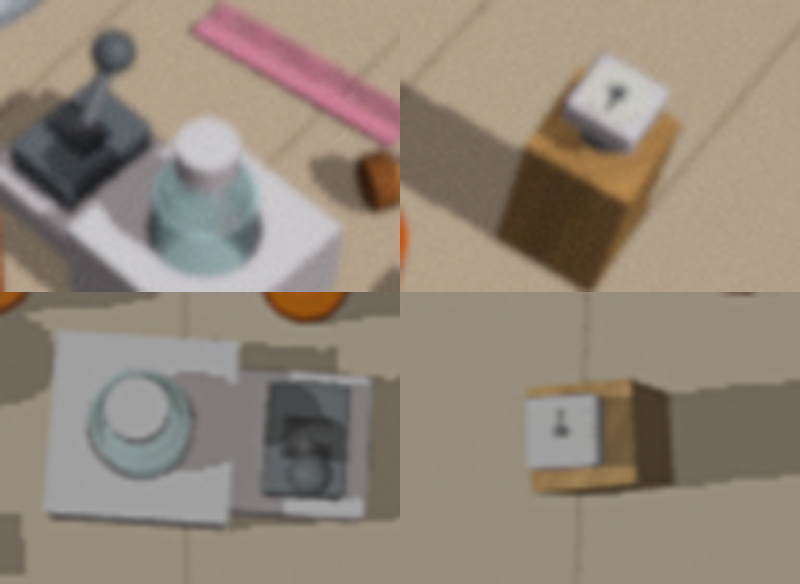

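The crops give the lever knob at about (279,177) in scene and (311,238) in top. The warmer is nearly square to the axes. I'll fit model silhouettes to the mask centroids.

```bash
cat >> h.py <<'E'
from scipy.optimize import least_squares
def cyl(r,z0,z1):
    a=np.linspace(0,2*np.pi,40,endpoint=False)
    return np.array([[r*np.cos(t),r*np.sin(t),z] for t in a for z in(z0,z1)])
def box(w,z0,z1): return np.array([[x,y,z] for x in(-w,w) for y in(-w,w) for z in(z0,z1)])
def cen(n,pts):
    h=cv2.convexHull(np.array([proj(n,p) for p in pts]).astype(np.float32)); m=cv2.moments(h)
    return np.array([m["m10"],m["m01"]])/m["m00"]
def fit(pts,obs,x0,dz=False):
    f=lambda v:np.concatenate([cen(n,pts+np.r_[v[:2],v[2] if dz else 0])-c for n,c in obs.items()])
    r=least_squares(f,x0,diff_step=1e-3); return r.x,r.fun
E
python3 - <<'E'
from h import *
np.set_printoptions(precision=4,suppress=True)
print("cap",fit(cyl(.018,.117,.139),{"scene":(301.5,201.7),"top":(268.9,222.8)},[.545,.027]))
print("lid",fit(cyl(.062,0,.014),{"scene":(242.3,153.8),"top":(379.2,263.6)},[.455,-.25]))
im=viewer.read_camera("top")
g=im[240:280,140:200].min(2)>150
n,l,st,c=cv2.connectedComponentsWithStats(g.astype(np.uint8)); k=[(st[i].tolist(),c[i]+[140,240]) for i in range(1,n) if st[i][4]>60]; print(k)
im=viewer.read_camera("scene")
g=im[220:262,395:435].min(2)>140
n,l,st,c2=cv2.connectedComponentsWithStats(g.astype(np.uint8)); k2=[(st[i].tolist(),c2[i]+[395,220]) for i in range(1,n) if st[i][4]>60]; print(k2)
print("th",fit(box(.02,.120,.138),{"scene":(414.5,239.8),"top":tuple(k[0][1]) if k else (163.1,258.2)},[.465,.27]))
print("thtop",at("top",(163,258.2),.138), at("scene",(415.5,238),.138))
S=lambda X,Y,ox,oy:((X+.5)/4.1667-.5+ox,(Y+.5)/4.1667-.5+oy)
for X,Y in((58,40),(240,51),(228,232),(46,220)): print("wc",at("top",S(X,Y,237,195),.06))
print("tip",tri({"scene":S(113,50,252,165),"top":S(308,182,237,195)}))
for X,Y in((608,53),(668,97),(565,103),(628,142)): print("head sc",at("scene",S(X-400,Y,364,215),.138))
for X,Y in((126,102),(200,104),(199,176),(124,175)): print("head top",at("top",S(X,Y,124,225),.138))
s=get_state();print(s["time"],s["eef_pos"])
E
```

```text
cap (array([0.5478, 0.0268]), array([0.1059, 0.4476, 0.3325, 0.2154]))Traceback (most recent call last):
  File "<stdin>", line 4, in <module>
  File "h.py", line 35, in fit
    r=least_squares(f,x0,diff_step=1e-3); return r.x,r.fun
    return func(*args, **kwargs)
    result = trf(vector_fun.fun, vector_fun.jac, x0, f0, J0, lb, ub, ftol, xtol,
                 gtol, max_nfev, x_scale, loss_function, tr_solver,
                 tr_options.copy(), verbose, callback=callback_wrapped)
    return trf_no_bounds(
        fun, jac, x0, f0, J0, ftol, xtol, gtol, max_nfev, x_scale,
        loss_function, tr_solver, tr_options, verbose, callback=callback)
    J = jac(x)
    self._update_jac()
    ~~~~~~~~~~~~~~~~^^
    self.J = self.jac_wrapped(xp_copy(self.x), f0=self.f)
             ~~~~~~~~~~~~~~~~^^^^^^^^^^^^^^^^^^^^^^^^^^^^
    J, dct = approx_derivative(
             ~~~~~~~~~~~~~~~~~^
        self.fun,
        ^^^^^^^^^
    ...<2 lines>...
        **self.finite_diff_options,
        ^^^^^^^^^^^^^^^^^^^^^^^^^^^
    )
    ^
    J, _nfev = _dense_difference(fun_wrapped, x0, f0, h,
        
[... 550 characters left out ...]
gs)
           ~~~~~~^^^^^^^^^^^^^^^^^^^^^^^^^^^^^^
  File "h.py", line 34, in <lambda>
    f=lambda v:np.concatenate([cen(n,pts+np.r_[v[:2],v[2] if dz else 0])-c for n,c in obs.items()])
                               ~~~^^^^^^^^^^^^^^^^^^^^^^^^^^^^^^^^^^^^^^
  File "h.py", line 31, in cen
    h=cv2.convexHull(np.array([proj(n,p) for p in pts]).astype(np.float32)); m=cv2.moments(h)
                               ~~~~^^^^^
  File "h.py", line 15, in proj
    p,K,D=cam(n); q=rot(p["attitude"]).T@(np.array(P,float)-p["xyz"])
          ~~~^^^
  File "h.py", line 5, in cam
    p=viewer.camera_params(n); f=210/np.tan(np.radians(p["fov_y"])/2)
ValueError: time passes only in moves, steps and waits
```

```bash
sed -i 's/^def cam(n):/import functools\n@functools.lru_cache\ndef cam(n):/' h.py
cat > m.py <<'E'
from h import *
np.set_printoptions(precision=4,suppress=True)
print("cap",fit(cyl(.018,.117,.139),{"scene":(301.5,201.7),"top":(268.9,222.8)},[.545,.027]))
print("lid",fit(cyl(.062,0,.014),{"scene":(242.3,153.8),"top":(379.2,263.6)},[.455,-.25]))
im=viewer.read_camera("top")
g=im[240:280,140:200].min(2)>150
n,l,st,c=cv2.connectedComponentsWithStats(g.astype(np.uint8)); k=[(st[i].tolist(),c[i]+[140,240]) for i in range(1,n) if st[i][4]>60]; print(k)
print("th",fit(box(.02,.120,.138),{"scene":(414.5,239.8),"top":tuple(k[0][1]) if k else (163.1,258.2)},[.465,.27]))
S=lambda X,Y,ox,oy:((X+.5)/4.1667-.5+ox,(Y+.5)/4.1667-.5+oy)
for X,Y in((58,40),(240,51),(228,232),(46,220)): print("wc",at("top",S(X,Y,237,195),.06))
print("tip",tri({"scene":S(113,50,252,165),"top":S(308,182,237,195)}))
for X,Y in((608,53),(668,97),(565,103),(628,142)): print("head sc",at("scene",S(X-400,Y,364,215),.138))
for X,Y in((126,102),(200,104),(199,176),(124,175)): print("head top",at("top",S(X,Y,124,225),.138))
s=get_state();print(s["time"],s["eef_pos"])
E
python3 m.py
```

```text
cap (array([0.5478, 0.0268]), array([0.1059, 0.4476, 0.3325, 0.2154]))
lid (array([ 0.4565, -0.2529]), array([0.1272, 0.569 , 0.3567, 0.2092]))
[([15, 10, 15, 17, 203], array([162.0394, 258.1281]))]
th (array([0.4683, 0.2738]), array([ 0.7312,  0.2811,  0.8554, -0.2073]))
wc [0.6061 0.0768 0.06  ]
wc [ 0.5983 -0.0336  0.06  ]
wc [ 0.4889 -0.025   0.06  ]
wc [0.497  0.0834 0.06  ]
tip [ 0.5135 -0.0708  0.1084]
head sc [0.4494 0.2553 0.138 ]
head sc [0.4524 0.2928 0.138 ]
head sc [0.4893 0.2555 0.138 ]
head sc [0.4882 0.292  0.138 ]
head top [0.4883 0.2931 0.138 ]
head top [0.4868 0.2519 0.138 ]
head top [0.4473 0.251  0.138 ]
head top [0.4481 0.2925 0.138 ]
2.95 [ 0.2825 -0.613   0.2313]
```

```bash
python3 -m handwheel '[[[0.0854,0,0,0,6.18],[0.0854,0,0,0,6.18],[0.0854,0,0,0,6.18],[0.0854,0,0,0,6.18],[0.065,0.0147,-0.0355,0,0],[0.065,0.0147,-0.0355,0,0],[0.065,0.0147,-0.0355,0,0],[0.065,0.0147,-0.0355,0,0],[0.065,0.0147,-0.0355,0,0],[0.065,0.0147,-0.0355,0,0],[0.065,0.0147,-0.0355,0,0],[0.065,0.0147,-0.0355,0,0]]]' 25; python3 -m handwheel '[[[0.065,0.0147,-0.0355,0,0],[0.065,0.0147,-0.0355,0,0],[0.065,0.0147,-0.0355,0,0],[0.065,0.0147,-0.0355,0,0],[0.065,0.0147,-0.0355,0,0],[0.065,0.0147,-0.0355,0,0],[0.065,0.0147,-0.0355,0,0],[0.065,0.0147,-0.0355,0,0],[0.065,0.0147,-0.0355,0,0],[0.065,0.0147,-0.0355,0,0],[0.065,0,0,0,0]]]'
```

```text
time: 3.95
eef_pos: [0.4004, -0.3273, 0.2316]
tcp_rot: [1.0, -0.0, 0.0, 0.0]
contact_force: [1.1, 0.1, -0.1]
opening: 0.759
finger_force: 0.0
time: 4.87
eef_pos: [0.5482, 0.0315, 0.2317]
tcp_rot: [1.0, 0.003, 0.001, -0.001]
contact_force: [-0.4, -0.7, 0.3]
opening: 0.763
finger_force: 0.0
```

```bash
python3 -m handwheel '[[[0.065,-0.0005,0.0045,0.03,0],[0.065,0,0,0.03,0],[0.065,0,0,0.03,0],[0.065,0,0,0.025,0],[0.065,0,0,0,0]]]'; python3 -m handwheel '[[[0.025,0,0,0,0],[0.025,0,0,0,0],[0.025,0,0,0,0],[0.025,0,0,0,0],[0.025,0,0,0,0],[0.025,0,0,0,0]]]' 25
```

```text
time: 5.28
eef_pos: [0.542, 0.0218, 0.1103]
tcp_rot: [1.0, 0.0, -0.006, -0.001]
contact_force: [-0.9, -0.4, -1.5]
opening: 0.766
finger_force: 0.0
time: 5.78
eef_pos: [0.548, 0.0217, 0.1188]
tcp_rot: [1.0, 0.0, 0.002, -0.0]
contact_force: [-0.2, 1.4, 6.1]
opening: 0.405
finger_force: 25.5
```

```bash
python3 -m handwheel '[[[0.025,0,0,-0.01,0],[0.025,0,0,-0.01,0],[0.025,0,0,-0.02,0],[0.025,0,0,-0.03,0],[0.025,0,0,-0.03,0],[0.025,0,0,0,0],[0.025,0,0,0,0],[0.025,0,0,0,0]]]'; python3 - <<'E'
from h import *
a=viewer.read_camera("scene")[140:280,210:400];b=viewer.read_camera("top")[150:290,190:380]
cv2.imwrite("pics/lift.png",np.hstack([cv2.resize(i,(399,294),interpolation=cv2.INTER_CUBIC) for i in(a,b)]))
for n in("scene","top"): print(n,[(p.round(1),round(c,2)) for p,c in pin(n,"bottle_rim")],[(p.round(1),round(c,2)) for p,c in pin(n,"cap_mid")])
E
```

```text
time: 6.45
eef_pos: [0.546, 0.0214, 0.2163]
tcp_rot: [1.0, 0.0, -0.0, 0.0]
contact_force: [0.5, -0.0, -0.7]
opening: 0.407
finger_force: 25.0
scene [(array([302.7, 260. ]), 0.98), (array([304.1, 199. ]), 0.79), (array([355. , 262.3]), 0.7), (array([237. , 206.1]), 0.63), (array([245.7, 156.8]), 0.25)] [(array([298.9, 174.4]), 0.56)]
top [(array([193. , 205.6]), 0.79), (array([310.3, 178.5]), 0.74), (array([293., 292.]), 0.32)] [(array([402.8, 170.1]), 0.3)]
```

View pics/lift.png

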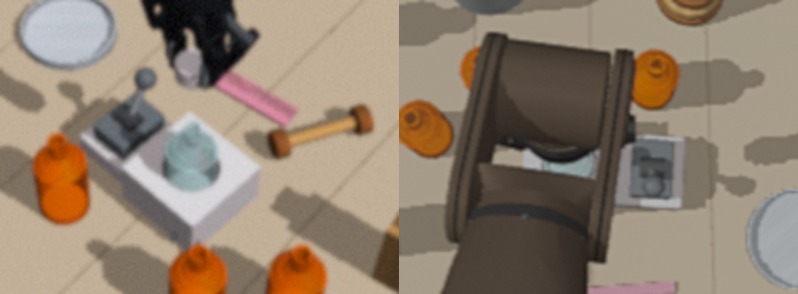

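The cap is held, visible at (298,174) in scene. The bottle still stands in the well, with its rim near (302,201). Next I'll carry the cap to the lid.

```bash
python3 -m handwheel '[[[0.025,-0.005,0.017,0,0],[0.025,-0.0113,0.0343,0,0],[0.025,-0.0113,0.0343,0,0],[0.025,-0.0113,0.0343,0,0],[0.025,-0.0113,0.0343,0,0],[0.025,-0.0113,0.0343,0,0],[0.025,-0.0113,0.0343,0,0],[0.025,-0.0113,0.0343,0,0],[0.025,-0.0057,0.0173,0,0],[0.025,0,0,0.03,0],[0.025,0,0,0.03,0],[0.025,0,0,0.03,0]]]'; python3 -m handwheel '[[[0.025,0,0,0.03,0],[0.025,0,0,0.03,0],[0.025,0,0,0.03,0],[0.025,0,0,0.015,0],[0.025,0,0,0.009,0],[0.025,0,0,0,0],[0.025,0,0,0,0],[0.025,0,0,0,0]]]'
```

```text
time: 7.75
eef_pos: [0.4566, -0.2537, 0.1255]
tcp_rot: [1.0, -0.001, 0.0, 0.0]
contact_force: [-0.7, -0.5, -1.8]
opening: 0.402
finger_force: 25.1
time: 8.42
eef_pos: [0.4578, -0.2537, 0.0138]
tcp_rot: [1.0, 0.0, 0.001, 0.001]
contact_force: [0.9, -0.3, 0.4]
opening: 0.401
finger_force: 25.1
```

```bash
for i in 1 2; do python3 -m handwheel '[[[0.025,0,0,0.003,0],[0.025,0,0,0,0]]]'; done
```

```text
time: 8.58
eef_pos: [0.4574, -0.2534, 0.0103]
tcp_rot: [1.0, 0.0, 0.001, 0.001]
contact_force: [-0.1, 0.0, -0.0]
opening: 0.404
finger_force: 25.1
time: 8.75
eef_pos: [0.4567, -0.2529, 0.0064]
tcp_rot: [1.0, 0.0, 0.0, 0.0]
contact_force: [0.7, -0.3, -0.0]
opening: 0.403
finger_force: 25.1
```

```bash
python3 -m handwheel '[[[0.025,0,0,0.002,0],[0.025,0,0,0,0]]]'
```

```text
time: 8.92
eef_pos: [0.4569, -0.253, 0.0046]
tcp_rot: [1.0, 0.0, 0.0, 0.0]
contact_force: [-0.9, 0.6, 0.6]
opening: 0.406
finger_force: 25.0
```

```bash
python3 -m handwheel '[[[0.025,0,0,0.0015,0],[0.025,0,0,0,0],[0.025,0,0,0,0]]]';python3 -m handwheel '[[[0.055,0,0,0,0],[0.055,0,0,0,0],[0.055,0,0,0,0],[0.055,0,0,0,0],[0.055,0,0,-0.02,0],[0.055,0,0,-0.04,0],[0.055,0,0,-0.04,0],[0.065,0,0,-0.04,0],[0.065,0,0,-0.04,0],[0.065,0,0,-0.04,0],[0.065,0,0,0,0]]]'
```

```text
time: 9.17
eef_pos: [0.4572, -0.2531, 0.0041]
tcp_rot: [1.0, 0.0, 0.0, 0.0]
contact_force: [-2.2, 3.0, 6.9]
opening: 0.405
finger_force: 24.3
time: 10.08
eef_pos: [0.4604, -0.2558, 0.233]
tcp_rot: [1.0, 0.0, 0.007, 0.006]
contact_force: [0.3, -1.1, 1.1]
opening: 0.763
finger_force: 0.0
```

```bash
python3 -m handwheel '[[[0.065,0.0005,-0.0225,0,0],[0.065,0.0009,-0.0415,0,0],[0.065,0.0009,-0.0415,0,0],[0.065,0.0009,-0.0415,0,0],[0.065,0.0009,-0.0415,0,0],[0.065,0.0009,-0.0415,0,0],[0.065,0.0009,-0.0415,0,0],[0.065,0.0009,-0.0415,0,0],[0.065,0.0009,-0.0415,0,0],[0.065,0.0009,-0.0415,0,0],[0.065,0.0009,-0.0415,0,0],[0.065,0.0009,-0.0415,0,0]]]'; python3 -m handwheel '[[[0.065,0.001,-0.036,0,0],[0.065,0.0005,-0.01,0,0],[0.065,0,0,0,0],[0.065,0,0,0,0],[0.065,0,0,0,0]]]'
python3 - <<'E'
from h import *
a=viewer.read_camera("scene")[120:260,205:430];b=viewer.read_camera("top")[160:300,235:420]
cv2.imwrite("pics/mid.png",np.vstack([cv2.resize(a,(480,299),interpolation=cv2.INTER_CUBIC),cv2.resize(b,(480,299),interpolation=cv2.INTER_CUBIC)]))
for n in("scene","top"): 
  for t in("bottle_rim","cap_mid"):print(n,t,[(p.round(1),round(c,2)) for p,c in pin(n,t)])
E
```

```text
time: 11.08
eef_pos: [0.4663, 0.2282, 0.2224]
tcp_rot: [1.0, 0.0, 0.0, 0.0]
contact_force: [1.2, -0.4, 0.3]
opening: 0.761
finger_force: 0.0
time: 11.5
eef_pos: [0.4683, 0.271, 0.2223]
tcp_rot: [1.0, -0.0, -0.0, 0.0]
contact_force: [0.6, -0.2, -0.3]
opening: 0.76
finger_force: 0.0
scene bottle_rim [(array([238.2, 205.3]), 0.97), (array([303., 199.]), 0.8), (array([355. , 265.7]), 0.72), (array([301., 262.]), 0.65)]
scene cap_mid [(array([240. , 153.2]), 0.53)]
top bottle_rim [(array([265.6, 219.4]), 0.93), (array([229.7, 178.5]), 0.91), (array([193.9, 205. ]), 0.91), (array([307.9, 179.2]), 0.86)]
top cap_mid [(array([327.7, 143.6]), 0.74), (array([382.4, 264.4]), 0.51)]
```

View pics/mid.png

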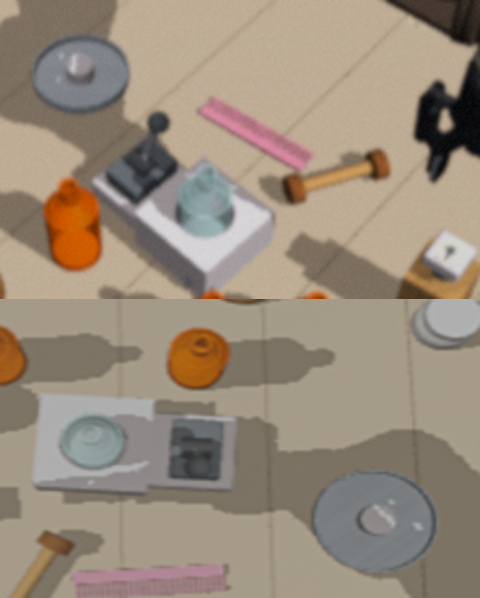

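The cap lies inside the lid, at (240,153) in scene, and the bottle is uncapped. Next is the thermometer.

```bash
python3 -m handwheel '[[[0.065,0,-0.001,0.03,0],[0.065,0,0,0.03,0],[0.065,0,0,0.03,0],[0.065,0,0,0.021,0],[0.065,0,0,0,0],[0.065,0,0,0,0]]]'; python3 -m handwheel '[[[0.03,0,0,0,0],[0.03,0,0,0,0],[0.03,0,0,0,0],[0.03,0,0,0,0],[0.03,0,0,0,0],[0.03,0,0,0,0]]]' 40
```

```text
time: 12.3
eef_pos: [0.4678, 0.2726, 0.111]
tcp_rot: [1.0, -0.0, -0.001, 0.0]
contact_force: [1.2, 0.1, 0.4]
opening: 0.762
finger_force: 0.0
time: 12.8
eef_pos: [0.4702, 0.2737, 0.1145]
tcp_rot: [1.0, 0.0, 0.002, -0.001]
contact_force: [0.2, 0.1, 7.2]
opening: 0.457
finger_force: 40.6
```

```bash
python3 -m handwheel '[[[0.03,0,0,-0.01,0],[0.03,0,0,-0.02,0],[0.03,0,0,-0.03,0],[0.03,0,0,-0.035,0],[0.03,0,0,-0.035,0],[0.03,0,0,-0.03,0],[0.03,0,0,-0.01,0],[0.03,0,0,0,0],[0.03,0,0,0,0],[0.03,0,0,0,0]]]'; python3 - <<'E'
from h import *
np.set_printoptions(precision=4,suppress=True)
a=viewer.read_camera("scene");b=viewer.read_camera("top")
for _ in range(3):
  q={}
  for n,g in(("scene",(302.5,200)),("top",(266,220))):
    c=[p for p,c in pin(n,"bottle_rim") if np.hypot(*(p-g))<8]
    if c:q[n]=c[0];print(n,c[0],at(n,c[0],.135))
x0,y0,w,h=280,165,50,70
A=a[175:235,275:335];B=b[195:245,240:300]
cv2.imwrite("pics/rim.png",np.hstack([cv2.resize(A,(400,400),interpolation=cv2.INTER_CUBIC),cv2.resize(B,(400,400*50//60),interpolation=cv2.INTER_CUBIC)[:400]] ) if 0 else cv2.hconcat([cv2.resize(A,(400,400),interpolation=cv2.INTER_CUBIC),cv2.copyMakeBorder(cv2.resize(B,(400,333),interpolation=cv2.INTER_CUBIC),0,67,0,0,cv2.BORDER_CONSTANT)]))
print(get_state()["eef_pos"])
E
```

```text
time: 13.63
eef_pos: [0.4671, 0.2727, 0.2787]
tcp_rot: [1.0, 0.0, -0.002, 0.001]
contact_force: [-0.6, -0.0, -1.0]
opening: 0.465
finger_force: 40.7
scene [301.896 196.896] [0.5402 0.0211 0.135 ]
top [268.184 220.5  ] [0.553 0.029 0.135]
scene [301.896 196.896] [0.5402 0.0211 0.135 ]
top [268.184 220.5  ] [0.553 0.029 0.135]
scene [301.896 196.896] [0.5402 0.0211 0.135 ]
top [268.184 220.5  ] [0.553 0.029 0.135]
[0.4683 0.2731 0.2812]
```

View pics/rim.png

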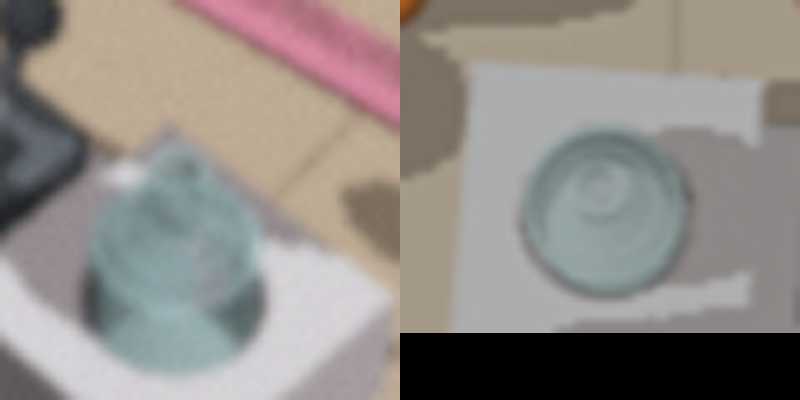

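The rim ring's centre is at about (301.9,199.3) in scene and (269.6,222.5) in top. I'll compute the rim position from these and compare it with the held thermometer's head in the same cameras.

```bash
python3 - <<'E'
from h import *
np.set_printoptions(precision=4,suppress=True)
a,b=(301.9,199.3),(269.6,222.5)
print(at("scene",a,.135),at("top",b,.135),tri({"scene":a,"top":b}))
# body disc outline in top (widest circle z~.093..)
print("body top",at("top",(240+206/6.667-.5,195+212/6.667-.5),.085))
viewer.read_camera("scene")
for r in viewer.outline_of("scene","thermometer")[:2]:
    ys,xs=np.nonzero(r["mask"]);print(r["confidence"],xs.mean(),ys.mean(),xs.min(),xs.max(),ys.min(),ys.max(),len(xs))
print(pin("scene","thermometer"))
s=get_state()["eef_pos"];print(s,proj("scene",s+[0,0,-.01]),[ (proj("scene",[s[0],s[1],s[2]-.01-d])) for d in(0,.09)])
E
```

```text
[0.5454 0.0254 0.135 ] [0.5483 0.0257 0.135 ] [0.5475 0.0262 0.1379]
body top [0.546  0.0258 0.085 ]
0.74 430.85822306238185 195.05103969754254 420 443 178 225 529
[(array([430.304, 201.18 ]), 0.72)]
[0.4684 0.2732 0.2818] [429.9924 199.5876] [array([429.9924, 199.5876]), array([420.1304, 226.0331])]
```

```bash
python3 -m handwheel '[[[0.03,0.0035,0.011,0,0],[0.03,0.007,0.022,0,0],[0.03,0.0105,0.033,0,0],[0.03,0.0105,0.033,0,0],[0.03,0.0105,0.033,0,0],[0.03,0.0105,0.033,0,0],[0.03,0.0105,0.033,0,0],[0.03,0.0086,0.027,0,0],[0.03,0.005,0.016,0,0],[0.03,0.0019,0.006,0,0],[0.03,0,0,0,0],[0.03,0,0,0,0]]]'; python3 -m handwheel '[[[0.03,0,0,0.01,0],[0.03,0,0,0.012,0],[0.03,0,0,0.01,0],[0.03,0,0,0,0],[0.03,0,0,0,0],[0.03,0,0,0,0],[0.03,0,0,0,0]]]'
python3 - <<'E'
from h import *
np.set_printoptions(precision=4,suppress=True)
a=viewer.read_camera("scene");b=viewer.read_camera("top")
s=get_state()["eef_pos"];print(s,s[2])
for d in(.012,.102):print(proj("scene",s-[0,0,d]),proj("top",s-[0,0,d]))
A=a[150:220,265:345];B=b[185:245,240:300]
cv2.imwrite("pics/hov.png",cv2.hconcat([cv2.resize(A,(640,560),interpolation=cv2.INTER_CUBIC)]))
for r in viewer.outline_of("scene","thermometer")[:1]:
    ys,xs=np.nonzero(r["mask"]);print(r["confidence"],xs.min(),xs.max(),ys.min(),ys.max(),xs[ys>ys.max()-5].mean())
E
```

```text
time: 15.18
eef_pos: [0.5468, 0.0262, 0.2818]
tcp_rot: [1.0, -0.0, -0.0, -0.0]
contact_force: [-0.3, 0.7, -0.3]
opening: 0.466
finger_force: 40.7
time: 15.77
eef_pos: [0.5473, 0.0263, 0.2504]
tcp_rot: [1.0, 0.0, 0.001, 0.0]
contact_force: [-0.1, 0.8, -0.8]
opening: 0.463
finger_force: 40.7
[0.5474 0.0262 0.2506] 0.25056915019157155
[302.847  170.0445] [267.419  215.9074]
[301.7533 196.337 ] [269.1688 222.0516]
0.76 290 309 149 195 302.5
```

View pics/hov.png

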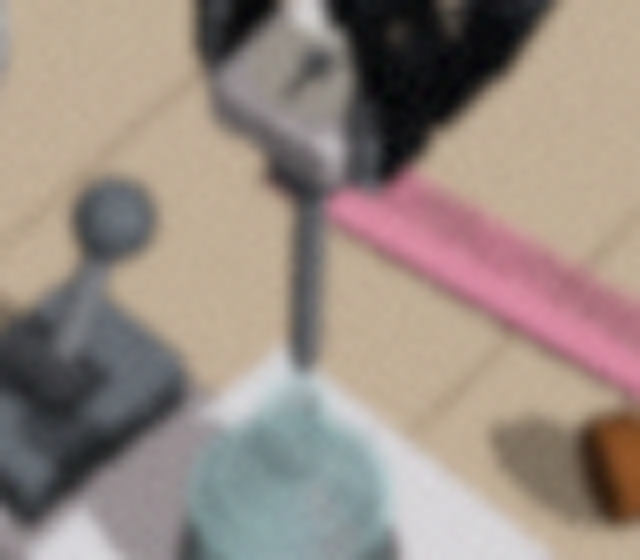

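The stem tip is at about (302.3,195.8) and the rim at (301.9,199.3) in scene. That agrees with the tip hovering about 13 mm over the mouth, aligned to within about 1 mm. I'll lower it gently.

```bash
python3 -m handwheel '[[[0.03,0,0,0.005,0],[0.03,0,0,0.005,0],[0.03,0,0,0.005,0],[0.03,0,0,0.005,0],[0.03,0,0,0.005,0],[0.03,0,0,0,0],[0.03,0,0,0,0]]]'
```

```text
time: 16.5
eef_pos: [0.5468, 0.0262, 0.2241]
tcp_rot: [1.0, 0.0, -0.001, -0.0]
contact_force: [1.3, 0.3, -1.4]
opening: 0.459
finger_force: 40.7
```

```bash
python3 -m handwheel '[[[0.03,0,0,0.006,0],[0.03,0,0,0.008,0],[0.03,0,0,0.008,0],[0.03,0,0,0.008,0],[0.03,0,0,0.006,0],[0.03,0,0,0,0],[0.03,0,0,0,0]]]'; python3 -m handwheel '[[[0.03,0,0,0.006,0],[0.03,0,0,0.008,0],[0.03,0,0,0.008,0],[0.03,0,0,0.004,0],[0.03,0,0,0,0],[0.03,0,0,0,0]]]'
```

```text
time: 17.08
eef_pos: [0.5465, 0.0262, 0.1879]
tcp_rot: [1.0, 0.0, -0.001, -0.0]
contact_force: [1.0, -0.5, -0.9]
opening: 0.463
finger_force: 40.7
time: 17.58
eef_pos: [0.5466, 0.0262, 0.1621]
tcp_rot: [1.0, 0.0, -0.001, -0.0]
contact_force: [1.3, -0.5, -0.9]
opening: 0.464
finger_force: 40.7
```

```bash
python3 -m handwheel '[[[0.03,0,0,0.004,0],[0.03,0,0,0.004,0],[0.03,0,0,0.002,0],[0.03,0,0,0,0],[0.03,0,0,0,0]]]'; for i in 1 2; do python3 -m handwheel '[[[0.03,0,0,0.002,0],[0.03,0,0,0,0],[0.03,0,0,0,0]]]'; done
```

```text
time: 18.0
eef_pos: [0.5468, 0.0262, 0.1525]
tcp_rot: [1.0, 0.0, -0.0, -0.0]
contact_force: [-0.1, -0.3, -1.3]
opening: 0.459
finger_force: 40.7
time: 18.25
eef_pos: [0.5469, 0.0262, 0.1508]
tcp_rot: [1.0, 0.0, -0.0, -0.0]
contact_force: [1.1, 0.2, -1.5]
opening: 0.461
finger_force: 40.7
time: 18.5
eef_pos: [0.5476, 0.0261, 0.1496]
tcp_rot: [1.0, 0.0, 0.001, 0.0]
contact_force: [1.3, -0.7, 1.8]
opening: 0.463
finger_force: 40.9
```

```bash
for i in 1 2; do python3 -m handwheel '[[[0.03,0,0,0.0015,0],[0.03,0,0,0,0],[0.03,0,0,0,0]]]'; done
```

```text
time: 18.75
eef_pos: [0.548, 0.026, 0.1495]
tcp_rot: [1.0, 0.0, 0.001, 0.0]
contact_force: [-0.8, -0.9, 6.9]
opening: 0.462
finger_force: 41.5
time: 19.0
eef_pos: [0.5484, 0.026, 0.1495]
tcp_rot: [1.0, 0.0, 0.002, 0.0]
contact_force: [-3.0, -0.2, 13.4]
opening: 0.46
finger_force: 42.0
```

The collar is seated: z has stalled at 0.1495 with the force rising. I'll ease off, release and retreat.

```bash
python3 -m handwheel '[[[0.03,0,0,-0.0015,0],[0.03,0,0,0,0],[0.042,0,0,0,0],[0.05,0,0,0,0],[0.06,0,0,0,0],[0.065,0,0,0,0],[0.065,0,0,0,0],[0.065,0,0,0,0]]]'; python3 -m handwheel '[[[0.065,0,0,-0.01,0],[0.065,0,0,-0.03,0],[0.065,0,0,-0.04,0],[0,0,0,-0.03,0],[0,0,0,0,0],[0,0,0,0,0]]]'; python3 - <<'E'
from h import *
np.set_printoptions(precision=4,suppress=True)
a=viewer.read_camera("scene")
cv2.imwrite("pics/seat.png",cv2.resize(a[130:235,240:380],(800,600),interpolation=cv2.INTER_CUBIC))
for d in(.135,.155,.173):print(d,proj("scene",[.547,.026,d]))
print(get_state()["eef_pos"])
E
```

```text
time: 19.67
eef_pos: [0.5467, 0.0263, 0.1468]
tcp_rot: [1.0, 0.0, -0.0, -0.0]
contact_force: [0.7, 0.0, -0.6]
opening: 0.764
finger_force: 0.0
time: 20.17
eef_pos: [0.5485, 0.026, 0.2611]
tcp_rot: [1.0, 0.0, 0.003, 0.0]
contact_force: [0.2, 0.2, -1.6]
opening: 0.34
finger_force: 0.0
0.135 [301.6393 199.8739]
0.155 [301.8664 194.4257]
0.173 [302.0763 189.3895]
[0.5472 0.0262 0.2584]
```

View pics/seat.png

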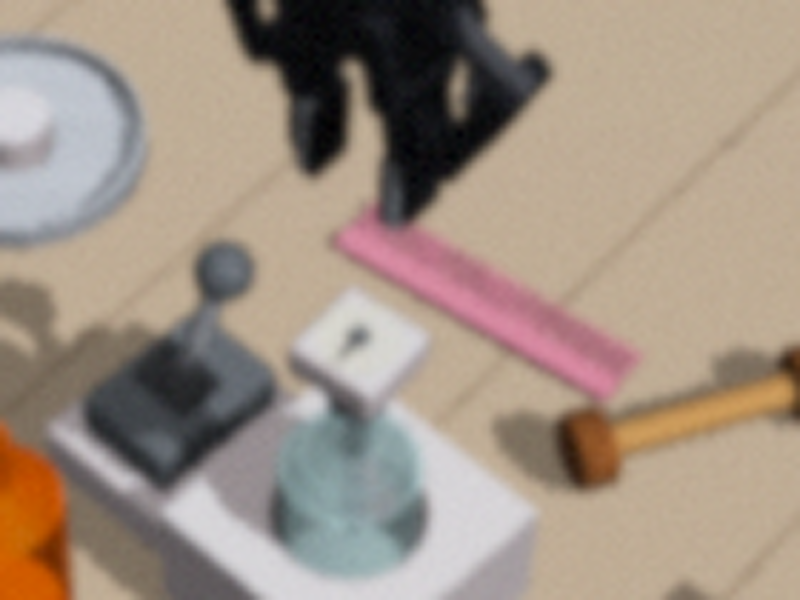

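The thermometer sits upright in the neck, its head centred at (303,190) with the collar on the rim. The knob is still back at (279,177). Next is the lever.

```bash
python3 -m handwheel '[[[0,-0.0145,0.017,0,0],[0,-0.0218,0.025,0,0],[0,-0.0218,0.025,0,0],[0,-0.0218,0.025,0,0],[0,-0.0075,0.008,0,0],[0,0,0,0.03,0],[0,0,0,0.04,0],[0,0,0,0.04,0],[0,0,0,0.04,0],[0,0,0,0.023,0],[0,0,0,0,0],[0,0,0,0,0]]]' 40; python3 -m handwheel '[[[0,0.01,0,0,0],[0,0.01,0,0,0],[0,0.01,0,0,0],[0,0.005,0,0,0],[0,0,0,0,0]]]'
```

```text
time: 21.22
eef_pos: [0.4579, -0.073, 0.0823]
tcp_rot: [1.0, 0.0, -0.003, -0.001]
contact_force: [-0.1, 0.4, 0.1]
opening: -0.002
finger_force: 0.0
time: 21.63
eef_pos: [0.497, -0.0743, 0.0858]
tcp_rot: [1.0, 0.0, 0.002, 0.001]
contact_force: [0.0, -0.1, 0.6]
opening: -0.001
finger_force: 0.0
```

```bash
for i in 1 2 3; do python3 -m handwheel '[[[0,0.005,0,0,0],[0,0.005,0,0,0],[0,0.004,0.001,0,0],[0,0,0,0,0]]]'; done
```

```text
time: 21.97
eef_pos: [0.5094, -0.075, 0.0844]
tcp_rot: [1.0, 0.0, 0.001, 0.0]
contact_force: [-0.6, -0.6, 0.6]
opening: -0.0
finger_force: 0.0
time: 22.3
eef_pos: [0.5236, -0.0761, 0.0845]
tcp_rot: [1.0, 0.0, 0.001, 0.0]
contact_force: [-0.1, 0.1, -0.4]
opening: -0.0
finger_force: 0.0
time: 22.63
eef_pos: [0.5375, -0.077, 0.0843]
tcp_rot: [1.0, 0.0, 0.0, -0.0]
contact_force: [0.5, -0.8, -0.3]
opening: 0.003
finger_force: 0.0
```

```bash
for i in 1 2 3 4; do python3 -m handwheel '[[[0,0.004,0,0,0],[0,0,0,0,0]]]' | grep -E "eef|contact"; done; python3 - <<'E'
from h import *
a=viewer.read_camera("scene")
cv2.imwrite("pics/lev.png",cv2.resize(a[130:235,220:360],(800,600),interpolation=cv2.INTER_CUBIC))
E
```

```text
eef_pos: [0.5409, -0.0769, 0.0842]
contact_force: [-2.1, 0.2, -0.8]
eef_pos: [0.5446, -0.0768, 0.0842]
contact_force: [-2.0, 0.2, 0.1]
eef_pos: [0.5454, -0.0767, 0.0837]
contact_force: [-11.1, -1.8, 6.9]
eef_pos: [0.5458, -0.0765, 0.0835]
contact_force: [-21.2, -1.2, 13.9]
```

View pics/lev.png

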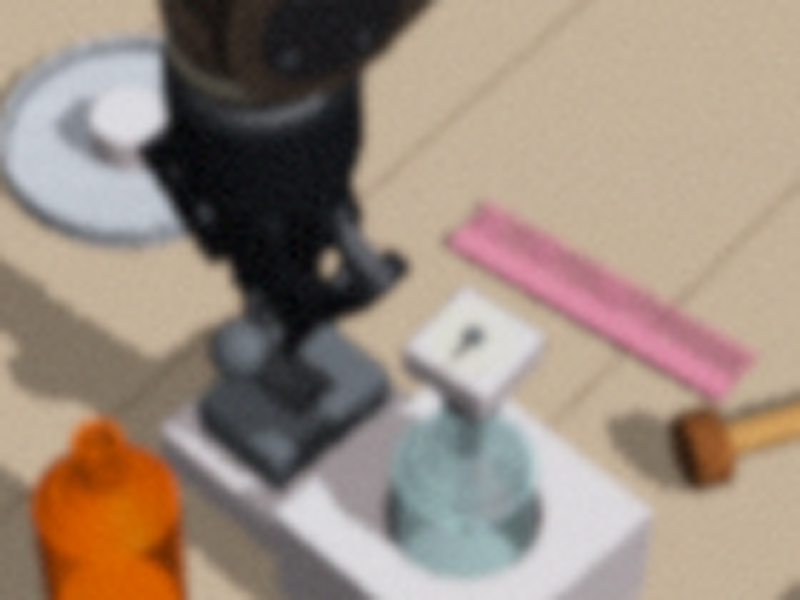

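The lever is hard against its stop, with 21 N at no further travel and the knob at (262,191). I'll back off, rise and check.

```bash
python3 -m handwheel '[[[0,-0.01,0,0,0],[0,-0.02,0,0,0],[0,-0.03,0,0,0],[0,-0.02,0,0,0],[0,0,0,-0.03,0],[0,0,0,-0.04,0],[0,0,0,-0.04,0],[0,0,0,-0.04,0],[0,0,0.03,0,0],[0,0,0.03,0,0],[0,0,0,0,0],[0,0,0,0,0]]]'; python3 - <<'E'
from h import *
np.set_printoptions(precision=4,suppress=True)
a=viewer.read_camera("scene");b=viewer.read_camera("top")
cv2.imwrite("pics/end.png",cv2.hconcat([cv2.resize(a[120:240,200:340],(400,343)),cv2.resize(b[160:300,240:420],(400,343))]))
for n in("scene","top"):print(pin(n,"switch_tip")[:2])
E
```

```text
time: 24.35
eef_pos: [0.4731, -0.1378, 0.2349]
tcp_rot: [1.0, -0.001, 0.001, 0.0]
contact_force: [0.5, -1.3, -0.2]
opening: -0.0
finger_force: 0.0
[(array([262.08 , 194.796]), 0.44)]
[(array([401.52 , 170.394]), 0.63), (array([310.184, 214.998]), 0.56)]
```

View pics/end.png

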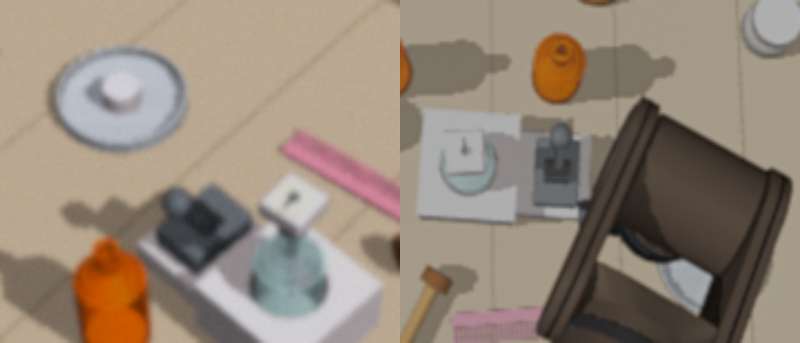

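The lever is fully over, with the knob at (262,191) in scene and (312,214) in top. The thermometer is seated and the cap is in the lid.

```bash
python3 -c "
from h import *
print(tri({'scene':(262,191),'top':(311.5,214)}),get_state()['time']);print(sign_off())"
```

```text
[ 0.57144919 -0.07332488  0.10777445] 24.55
the job is handed in; nothing more can be done
None
```

The job is handed in at 24.6 s: the cap lies in the upturned lid, the thermometer's collar rests on the bottle's rim, and the lever was then pushed to its stop; the verdict was not shown.

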